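# Fetch the heat sink from behind the bench bottles and seat it on the power board

## Robot

A 7-joint arm with a two-finger parallel gripper is mounted at the origin on the work surface. World frame = base frame: x ahead of the robot, y to its left, z up, the work surface at z = 0. Lengths are in m, angles in rad, forces in N, time in s.
With the tool pointing down it reaches from about 0.425 to 0.925 m from the base axis. Payload 6.8 kg.
Tool frame: the origin (TCP) lies on the centre line of the jaws, within the pads' length; the fingertips stand 14 mm ahead of it and the grasp point (between the pads) lies 5 mm behind it; z points along the fingers, y is the line along which they close (so a half turn about z gives the same grasp; the last joint's range is limited). The gripper opens to 88 mm and grips with 3 to 60 N. Pads are 20 mm wide; open, the fingers measure 115 mm over their backs; the gripper's body (75 mm by 178 mm) begins 61 mm behind the grasp point.
Start: joints at [-1.416, 0.477, 0.022, 1.555, -0.011, 1.109, -0.083], TCP at [0.175, 0.652, 0.237] pointing down, gripper open.
Joint ranges: [-2.96, 2.96], [-0.34, 2.1], [-1.41, 1.46], [0.24, 2.44], [-1.37, 4.51], [0.17, 1.92], [-2.96, 2.96]. Speed limits (rad/s): [2.39, 2.39, 3.14, 3.14, 3.14, 3.14, 3.14].

## Interface

Orientations are given as a unit quaternion [w, x, y, z].
In Python, from workcell import arm gives the robot as it stands.
- The arm moves only by the tool send_rows, never from a script. Its argument "deltas" is a list of rows, each an object with "rot": the turn, a rotation vector about the tool's x, y, z in degrees, a list of three; "dp": the shift along the tool's x, y, z in mm, a list of three; "jaw": the opening, from -1 (shut) to 1 (fully open). In form: [{"rot": [ax, ay, az], "dp": [tx, ty, tz], "jaw": jaw}, ...]. A call has 1 to 20 rows; each row shifts and turns the commanded pose from where the row before left it, along the tool's axes as they then stand; what a row does not reach is not made up. A row lasts 1/10 s, in which the tool goes at most 50 mm and 8.59 degrees, less where a joint would pass 70% of its speed; a pose out of reach is approached as far as the arm can. A call with a gripper value outside its range is refused whole. The fingers move at their own pace and stop on an object; "force" is the grip in N (left out, the last holds). Time passes only in rows, so rows that do not move let the fingers close. It gives the time, the measured TCP pose, the force, the opening and the grip force at its end, in the units of the state.
- arm.sense(): the state, without advancing time (a new reading comes with each control period).
- arm.grab_frame(name): name is "scene" or "side" or "wrist"; returns a dict with "img" (384x512x3 uint8, blue, green, red), "K" (3x3 intrinsics, pixels), "xyz" and "attitude" of the camera in the world. Camera axes: x right, y up, looking along -z (the intrinsics and any distortion apply to the point x, -y, -z); pixel columns grow to the right and rows downward; lengths in m; the calibration is good to about 2 mm. A picture is of the moment at which its call begins. There is no depth.
- arm.sign_off(): hands the job in; it is judged then, once.
Trained networks look in a picture, given as the dict that the camera call returned (one of the last four; its "shot" number tells which), for a name from the list of things; names that differ only in an ending like _2 or _b are one class to them, and where a whole thing is asked for, a point or a joint stands for the part that bears it (a point fixed in the world has none). Each returns a list of dicts, best first, with "p" (0 to 1); they miss things now and then, are a little off and sometimes report something else, mostly with a low value. They report only what shows in the picture. A call takes as long as a camera call. They do not tell look-alikes from the thing itself.
- arm.look_for(thing, picture): "xy" ([column, row] in pixels, amid what is visible of it).
The state is a dict: "t": time; "qpos": joint angles; "joint_vel": joint speeds; "tau": joint torques, N m; "tcp_pos": TCP position; "ee_rot": TCP orientation; "wrist_force": force on the tool from outside, world axes, zero at the start; "moment": the same for the moment, N m; "opening": finger opening in m; "finger_force": force on a finger pad.
Only numpy, scipy, OpenCV 4.12 (cv2) and the standard library are available. Lean on these libraries where they do the work, as an engineer would, in place of code of your own. Each camera call takes 0.05 s, during which the arm holds its last target. There are 200 camera calls.

## Task

A long finned heat sink lies at the back of the grey tray, behind a bottle, a solder reel and a steel pot. First move those three to stand on the blue mat, then take the heat sink and seat it in the framed seat beside the circuit board, flat inside its frame, and then put the three back on the tray, each standing just where it stood at the start. Do not tip any of the three over, and leave the brass spacer and the relay that lie on the tray where they are.

Things in the scene. Friction and masses are not known exactly. Their poses are not given: they have to be found in the camera images.
- heat_sink: Bare aluminium finned heat sink: a low bar 40 (x) x 120 (y) x 36 mm high, fins along its y; 0.22 kg. Grip across its 40 mm width. Origin: centre of its underside, z up. At the start it lies flat on the tray floor behind the three upright things, about 8 mm from them, its y along the tray's y. Half a turn makes no difference.
- bottle: White round plastic dispensing bottle, 112 mm high, upright: body 52 mm across up to 66 mm, sloping shoulder, then a grey cap 24 mm across from 80 to 112 mm above its foot. Grasp it by this from above: there is no room for fingers beside its body. Origin: centre of its foot, z up. About 0.12 kg.
- reel: Solder reel on a round dark stand, 104 mm high, upright: stand and reel up to 52 mm across and 60 mm high (yellow flanges, grey solder between), with a black round post 18 mm across from 60 to 104 mm above its foot. Grasp it by this from above: there is no room for fingers beside its body. Origin: centre of its foot, z up. About 0.32 kg.
- pot: Round steel pot with a dark lid, 92 mm high, upright: 53 mm across up to 60 mm, with a wooden cylindrical knob 23 mm across from 60 to 92 mm above its foot. Grasp it by this from above: there is no room for fingers beside its body. Origin: centre of its foot, z up. About 0.22 kg.
- tray: Fixed grey tray, 158 (x) x 244 (y) mm outside, floor 6 mm and 4 mm thick rim 12 mm above the table. Origin: centre, at table height; x points to its back, away from the robot (yaw up to 0.2 rad). Bottle, reel and pot start in a row along its y near the front, centres about 64 mm apart, order varying; the heat sink lies behind with 40 mm free behind it.
- mat: Fixed flat blue mat, 290 (its x) x 140 (its y) mm, 3 mm thick, the side area for the three upright things; to the left or the right of the tray. Origin: its centre at table height, z up; empty at the start.
- jig: Fixed aluminium board holder 78 (x) x 160 (y) mm, across the tray from the mat. On it a frame of dark lips 8 mm thick encloses the seat, 58 (x) x 136 (y) mm; seat floor 8 mm, lip top 14 mm above the table. Origin: under the seat centre at table height, z up; long side along y. A green circuit board with parts up to 20 mm high lies on its +x side.
- spacer: Small upright brass cylinder, 16 mm across and 18 mm high, lying loose on the tray beyond the heat sink's +y end. To be left alone. Origin: centre of its foot.
- relay: Small black box 20 x 16 x 20 mm, loose on the tray beyond the heat sink's -y end. To be left alone. Origin: centre of its underside.
Mind the look-alikes: they are no part of the job. What is shaped like the jig but orange is not meant.

How it is judged:
On the way, in this order (a step that is already met when the one before it is completed fails the run):
1. the bottle, the reel and the pot all stand on the blue mat while the heat sink is still in its place on the tray (x of bottle in the frame of mat between -0.145 and 0.145 m and y of bottle in the frame of mat between -0.07 and 0.07 m and z of bottle in the frame of mat between -0.002 and 0.01 m and angle between each of bottle, reel, pot's own z axis and vertical below 0.15 rad and x of reel in the frame of mat between -0.145 and 0.145 m and y of reel in the frame of mat between -0.07 and 0.07 m and z of reel in the frame of mat between -0.002 and 0.01 m and x of pot in the frame of mat between -0.145 and 0.145 m and y of pot in the frame of mat between -0.07 and 0.07 m and z of pot in the frame of mat between -0.002 and 0.01 m and distance of heat_sink from where it was at the start of the episode below 0.03 m), for 0.2 s.
2. the heat sink lies flat in the seat, released, while the three still stand on the mat (x of heat_sink in the frame of jig between -0.012 and 0.012 m and y of heat_sink in the frame of jig between -0.012 and 0.012 m and z of heat_sink in the frame of jig between 0.004 and 0.011 m and angle between the y axis of heat_sink and the y axis of jig, either way round below 0.3 rad and angle between heat_sink's own z axis and vertical below 0.05 rad and x of bottle in the frame of mat between -0.145 and 0.145 m and y of bottle in the frame of mat between -0.07 and 0.07 m and z of bottle in the frame of mat between -0.002 and 0.01 m and angle between each of bottle, reel, pot's own z axis and vertical below 0.15 rad and x of reel in the frame of mat between -0.145 and 0.145 m and y of reel in the frame of mat between -0.07 and 0.07 m and z of reel in the frame of mat between -0.002 and 0.01 m and x of pot in the frame of mat between -0.145 and 0.145 m and y of pot in the frame of mat between -0.07 and 0.07 m and z of pot in the frame of mat between -0.002 and 0.01 m and contact force between heat_sink and the fingers below 0.1 N), for 0.2 s.
At the end, for the whole second after the job is handed in: The heat sink lies flat inside the seat's frame (centre within 12 mm of the seat's in x and y, which the lips enforce, turned less than 0.3 rad); the bottle, the reel and the pot each stand upright within 15 mm of where they stood at the start; all is released and at rest (x of heat_sink in the frame of jig between -0.012 and 0.012 m and y of heat_sink in the frame of jig between -0.012 and 0.012 m and z of heat_sink in the frame of jig between 0.004 and 0.011 m and angle between the y axis of heat_sink and the y axis of jig, either way round below 0.3 rad and angle between heat_sink's own z axis and vertical below 0.05 rad and linear speed of each of heat_sink, bottle, reel, pot below 0.02 m/s and contact force between each of heat_sink, bottle, reel, pot and the fingers below 0.1 N and distance of each of bottle, reel, pot from where it was at the start of the episode below 0.015 m and angle between each of bottle, reel, pot's own z axis and vertical below 0.1 rad); the robot touches nothing.
It fails at once if the bottle is tipped over (more than 0.7 rad) (angle between bottle's own z axis and vertical above 0.7 rad).
It fails at once if the reel is tipped over (more than 0.7 rad) (angle between reel's own z axis and vertical above 0.7 rad).
It fails at once if the pot is tipped over (more than 0.7 rad) (angle between pot's own z axis and vertical above 0.7 rad).
It fails at once if the spacer on the tray is moved by more than 15 mm (distance of spacer from where it was at the start of the episode above 0.015 m).
It fails at once if the relay on the tray is moved by more than 15 mm (distance of relay from where it was at the start of the episode above 0.015 m).
It also fails if it takes over 128 s, if anything falls off the work surface, if the arm or the gripper's body presses on something with over 40 N, if the wrist force passes 120 N, or if a joint passes its speed limit or range.

## Working session

There is one attempt and no reset: what is moved stays moved. The work goes in short steps, Python scripts to look and compute and a tool call to move; the robot and the scene stay as the last step left them, time stands still between calls to the robot, and variables do not carry over. Pictures are saved under pics/ and viewed, at most 14 in all, crops included, and the job is handed in when it is done.

Besides the shell and the picture viewer there is one more tool, called after "Request:" as name([rows], argument=value, ...), one row to a line, values as JSON. send_rows: Moves the arm, as the interface text tells. Its arguments: {"type":"object","properties":{"deltas":{"type":"array"},"force":{"type":"number"}},"required":["deltas"]}

```bash
mkdir -p pics; ls; cat > h.py <<'E'
import numpy as np, cv2
from scipy.spatial.transform import Rotation as R
def rot(q): return R.from_quat([q[1],q[2],q[3],q[0]]).as_matrix()
def ray(f,uv):
    K=np.array(f["K"]);d=np.linalg.inv(K)@[uv[0],uv[1],1.]
    return np.array(f["xyz"]),rot(f["attitude"])@(d*[1,-1,-1])
def at(f,uv,z):
    o,d=ray(f,uv);return o+d*(z-o[2])/d[2]
def proj(f,p):
    c=rot(f["attitude"]).T@(np.array(p)-f["xyz"]);c=c*[1,-1,-1];u=np.array(f["K"])@c;return u[:2]/u[2]
E
python3 - <<'E'
from h import *
from workcell import arm
import pickle
s=arm.sense();print(s["t"],s["tcp_pos"],s["ee_rot"],s["opening"])
F={}
for n in ["scene","side"]:
    f=arm.grab_frame(n);F[n]=f;print({k:v for k,v in f.items() if k!="img"})
    cv2.imwrite(f"pics/{n}.png",cv2.resize(f["img"],(800,600)))
    for t in "heat_sink bottle reel pot tray mat jig spacer relay".split():
        print(n,t,[(np.round(d["xy"]),round(d["p"],2)) for d in arm.look_for(t,f)][:4])
pickle.dump(F,open("F.pkl","wb"))
E
```

```text
pics
0.0 [0.17521518 0.65129111 0.23570691] [-5.33905003e-05  1.30996414e-01  9.91382461e-01 -8.67262838e-04] 0.08767712555937747
{'K': array([[346.86708928,   0.        , 257.40086115],
       [  0.        , 346.86708928, 187.39876062],
       [  0.        ,   0.        ,   1.        ]]), 'xyz': array([ 0.91516543, -0.27416921,  0.74676171]), 'attitude': array([0.8045104 , 0.28306578, 0.16744495, 0.49456947]), 'shot': 1}
scene heat_sink [(array([278., 238.]), 0.75), (array([315., 224.]), 0.3)]
scene bottle [(array([292., 203.]), 0.71), (array([368., 181.]), 0.27)]
scene reel [(array([314., 224.]), 0.74), (array([249., 227.]), 0.56)]
scene pot [(array([269., 214.]), 0.78)]
scene tray [(array([281., 252.]), 0.89)]
scene mat [(array([283., 240.]), 0.64), (array([159., 258.]), 0.58)]
scene jig [(array([369., 183.]), 0.66), (array([306., 116.]), 0.58)]
scene spacer [(array([316., 223.]), 0.58)]
scene relay [(array([254., 262.]), 0.59)]
{'K': array([[363.22078741,   0.        , 256.37311144],
       [  0.        , 363.22078741, 191.3570354 ],
       [  0.        ,   0.        ,   1.        ]]), 'xyz': array([ 0.14116826, -0.46003681,  0.67364836]), 'attitude': array([ 0.90397257,  0.3308363 , -0.10095519, -0.25137418]), 'shot': 2}
side heat_sink [(array([311., 175.]), 0.79)]
side bottle [(array([273., 164.]), 0.84)]
side reel [(array([309., 200.]), 0.95)]
side pot [(array([291., 183.]), 0.82)]
side tray [(array([319., 203.]), 0.67)]
side mat [(array([345., 305.]), 0.88)]
side jig [(array([224., 123.]), 0.62), (array([121., 162.]), 0.58)]
side spacer []
side relay [(array([320., 206.]), 0.27)]
```

View pics/scene.png

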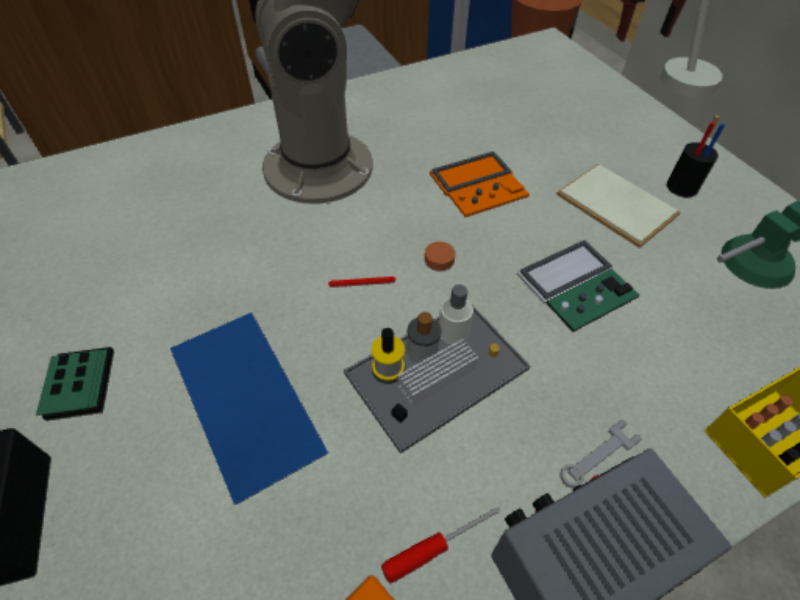

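View pics/side.png

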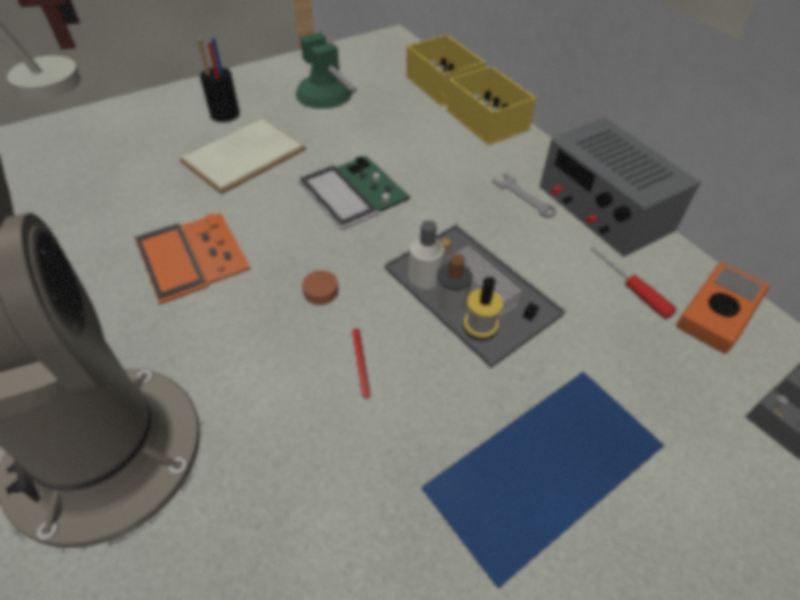

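The scene view shows the three upright things and the tray at about (440,370)/800. The mat is at (250,405). The jig with the green board is at (565,268) and the orange look-alike at (480,170). I take the aluminium/green one as the jig, and I'll confirm it in a crop.

```bash
python3 - <<'E'
from h import *
import pickle
F=pickle.load(open("F.pkl","rb"));f=F["scene"]
c=f["img"][140:296,212:420];cv2.imwrite("pics/c1.png",cv2.resize(c,(800,600),interpolation=cv2.INTER_CUBIC))
for n,uv,z in [("mat1",(172,348),.003),("mat2",(252,314),.003),("mat3",(327,453),.003),("mat4",(236,502),.003),("tr1",(346,373),.012),("tr2",(402,450),.012),("tr3",(528,366),.012),("tr4",(477,308),.012),("bot",(459,290),.118),("pot",(425,316),.098),("reel",(388,332),.11),("seat",(567,269),.008)]:
    print(n,at(f,np.array(uv)*.64,z).round(3))
E
```

```text
mat1 [ 0.329 -0.383  0.003]
mat2 [ 0.321 -0.247  0.003]
mat3 [ 0.604 -0.226  0.003]
mat4 [ 0.612 -0.36   0.003]
tr1 [ 0.502 -0.152  0.012]
tr2 [ 0.651 -0.131  0.012]
tr3 [0.619 0.107 0.012]
tr4 [0.486 0.096 0.012]
bot [0.507 0.036 0.118]
pot [ 0.514 -0.024  0.098]
reel [ 0.523 -0.089  0.11 ]
seat [0.482 0.291 0.008]
```

View pics/c1.png

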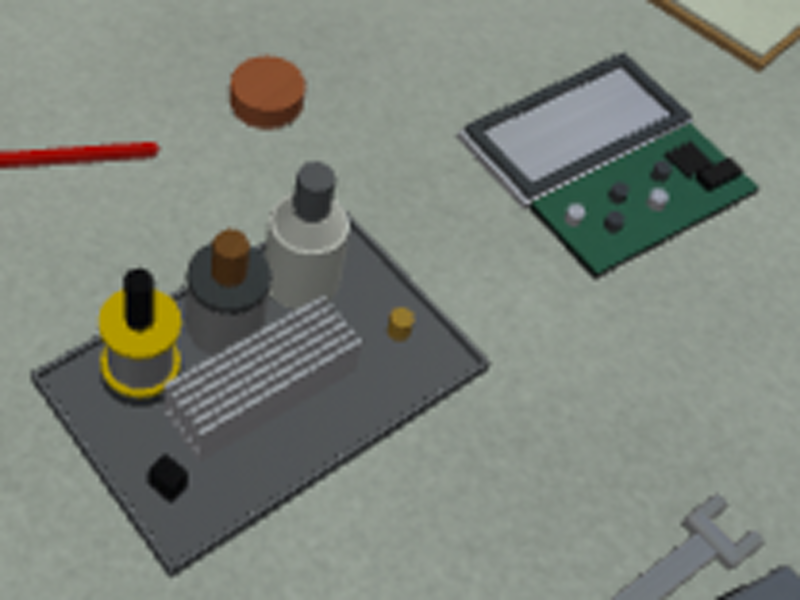

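Confirmed: the jig is the aluminium plate with the dark frame and green board, at crop (578,124). The row from -y to +y is reel (138,279), pot (232,242), bottle (316,176). The relay is at (168,478) and the spacer at (401,315). Next I measure accurately.

```bash
python3 - <<'E'
from h import *
import pickle
F=pickle.load(open("F.pkl","rb"));f=F["scene"];g=F["side"]
P=lambda u,z:at(f,np.array([212,140])-.37+np.array(u)*.26,z)
pts=dict(bot=((316,177),.118),pot=((232,242),.098),reel=((138,279),.11),h1=((167,390),.042),h2=((325,300),.042),h3=((361,342),.042),h4=((200,435),.042),t1=((36,376),.012),t4=((350,218),.012),t3=((488,366),.012),t2=((172,572),.012),j1=((466,130),.014),j2=((624,55),.014),j3=((690,118),.014),j4=((532,193),.014),spacer=((401,315),.024),relay=((168,474),.024))
W={k:P(*v) for k,v in pts.items()}
for k,v in W.items(): print(k,v.round(4),"side800",(proj(g,v)/.64).round(0))
for a in "htj":
    c=np.array([W[a+str(i)] for i in (1,2,3,4)]) 
    print(a,c.mean(0).round(4))
    for i,j in ((0,1),(3,2)) if a!="t" else ((0,3),(1,2)):
        d=c[j]-c[i];print(np.linalg.norm(d).round(4),np.arctan2(-d[0],d[1]).round(3))
d=W["bot"]-W["reel"];print("row yaw",np.arctan2(-d[0],d[1]))
E
```

```text
bot [0.5076 0.0364 0.118 ] side800 [432. 225.]
pot [ 0.5151 -0.0245  0.098 ] side800 [459. 259.]
reel [ 0.5213 -0.0901  0.11  ] side800 [492. 281.]
h1 [ 0.5594 -0.0902  0.042 ] side800 [506. 303.]
h2 [0.5466 0.028  0.042 ] side800 [452. 256.]
h3 [0.5832 0.0319 0.042 ] side800 [470. 247.]
h4 [ 0.5949 -0.0865  0.042 ] side800 [523. 292.]
t1 [ 0.4982 -0.1516  0.012 ] side800 [495. 362.]
t4 [0.4806 0.0912 0.012 ] side800 [395. 260.]
t3 [0.6205 0.1078 0.012 ] side800 [460. 225.]
t2 [ 0.651  -0.1331  0.012 ] side800 [568. 311.]
j1 [0.4513 0.2078 0.014 ] side800 [346. 224.]
j2 [0.4427 0.3594 0.014 ] side800 [304. 178.]
j3 [0.5153 0.3619 0.014 ] side800 [338. 165.]
j4 [0.5202 0.2158 0.014 ] side800 [378. 208.]
spacer [0.569  0.0735 0.024 ] side800 [447. 242.]
relay [ 0.6008 -0.1104  0.024 ] side800 [534. 309.]
h [ 0.571  -0.0292  0.042 ]
0.1189 0.108
0.119 0.099
t [ 0.5626 -0.0214  0.012 ]
0.2435 0.072
0.2428 0.126
j [0.4824 0.2862 0.014 ]
0.1518 0.057
0.1462 0.034
row yaw 0.10813157083937089
```

Request:
send_rows([
  {"rot": [0,0,0],"dp": [-34.5,-21.8,-6.5],"jaw": 0},
  {"rot": [0,0,0],"dp": [-34.5,-21.8,-6.5],"jaw": 0},
  {"rot": [0,0,0],"dp": [-34.5,-21.8,-6.5],"jaw": 0},
  {"rot": [0,0,0],"dp": [-34.5,-21.8,-6.5],"jaw": 0},
  {"rot": [0,0,0],"dp": [-34.5,-21.8,-6.5],"jaw": 0},
  {"rot": [0,0,0],"dp": [-34.5,-21.8,-6.5],"jaw": 0},
  {"rot": [0,0,0],"dp": [-34.5,-21.8,-6.5],"jaw": 0},
  {"rot": [0,0,0],"dp": [-34.5,-21.8,-6.5],"jaw": 0},
  {"rot": [0,0,0],"dp": [-34.5,-21.8,-6.5],"jaw": 0},
  {"rot": [0,0,0],"dp": [-34.5,-21.8,-6.5],"jaw": 0},
  {"rot": [0,0,0],"dp": [-19.4,-33.1,0],"jaw": 0},
  {"rot": [0,0,0],"dp": [-19.4,-33.1,0],"jaw": 0},
  {"rot": [0,0,0],"dp": [-19.4,-33.1,0],"jaw": 0},
  {"rot": [0,0,0],"dp": [-19.4,-33.1,0],"jaw": 0},
  {"rot": [0,0,0],"dp": [-19.4,-33.1,0],"jaw": 0},
  {"rot": [0,0,0],"dp": [-19.4,-33.1,0],"jaw": 0},
  {"rot": [0,0,0],"dp": [-19.4,-33.1,0],"jaw": 0},
  {"rot": [0,0,0],"dp": [-19.4,-33.1,0],"jaw": 0},
  {"rot": [0,0,0],"dp": [-19.4,-33.1,0],"jaw": 0},
  {"rot": [0,0,0],"dp": [-19.4,-33.1,0],"jaw": 0},
])

```text
t: 3.0
tcp_pos: [0.5534, -0.0198, 0.3019]
ee_rot: [0.0, 0.131, 0.991, 0.0]
wrist_force: [0.3, -0.2, -0.5]
opening: 0.044
finger_force: 0.0
```

Request:
send_rows([
  {"rot": [0,0,6.9],"dp": [0,0,0],"jaw": 0},
  {"rot": [0,0,6.9],"dp": [0,0,0],"jaw": 0},
  {"rot": [0,0,6.9],"dp": [0,0,0],"jaw": 0},
  {"rot": [0,0,6.9],"dp": [0,0,0],"jaw": 0},
  {"rot": [0,0,6.9],"dp": [0,0,0],"jaw": 0},
  {"rot": [0,0,6.9],"dp": [0,0,0],"jaw": 0},
  {"rot": [0,0,6.9],"dp": [0,0,0],"jaw": 0},
  {"rot": [0,0,6.9],"dp": [0,0,0],"jaw": 0},
  {"rot": [0,0,6.9],"dp": [0,0,0],"jaw": 0},
  {"rot": [0,0,6.9],"dp": [0,0,0],"jaw": 0},
  {"rot": [0,0,0],"dp": [0,0,0],"jaw": 0},
  {"rot": [0,0,0],"dp": [0,0,0],"jaw": 0},
  {"rot": [0,0,0],"dp": [0,0,0],"jaw": 0},
])

```text
t: 4.3
tcp_pos: [0.5532, -0.0183, 0.3017]
ee_rot: [-0.0, 0.669, 0.744, 0.0]
wrist_force: [-0.4, -0.4, 0.0]
opening: 0.0439
finger_force: 0.0
```

```bash
cat >> h.py <<'E'
def pose(arm):
    s=arm.sense();m=rot(s["ee_rot"]);print("t",round(s["t"],2),"tcp",np.round(s["tcp_pos"],4),"yaw",np.degrees(np.arctan2(m[1,1],m[0,1])).round(2),"tilt",np.degrees(np.arccos(-m[2,2])).round(2),"open",round(s["opening"],4),"ff",np.round(s["finger_force"],1),"F",np.round(s["wrist_force"],1));return s
def ortho(f,x0,x1,y0,y1,z,sc=2):
    "top view at plane z: rows down=-x? col=y reversed; sc px per mm"
    W=int((y1-y0)*1000*sc);H=int((x1-x0)*1000*sc)
    c=[(x1,y1),(x1,y0),(x0,y0),(x0,y1)]
    src=np.float32([proj(f,(*p,z)) for p in c]);dst=np.float32([(0,0),(W,0),(W,H),(0,H)])
    return cv2.warpPerspective(f["img"],cv2.getPerspectiveTransform(src,dst),(W,H),flags=cv2.INTER_CUBIC)
E
python3 - <<'E'
from h import *
from workcell import arm
import pickle
pose(arm)
f=arm.grab_frame("wrist");pickle.dump(f,open("W1.pkl","wb"));print(f["K"],f["xyz"],f["attitude"])
cv2.imwrite("pics/w1.png",cv2.resize(f["img"],(800,600)))
for t,z in dict(heat_sink=.042,bottle=.118,reel=.11,pot=.098,spacer=.024,relay=.024).items():
    print(t,[(np.round(d["xy"]),round(d["p"],2),at(f,d["xy"],z).round(3)) for d in arm.look_for(t,f)][:2])
E
```

```text
t 4.3 tcp [ 0.5532 -0.0183  0.3017] yaw 6.08 tilt 0.01 open 0.0439 ff 0.0 F [-0.4 -0.4  0. ]
[[273.11450871   0.         252.96916362]
 [  0.         273.11450871 189.50552137]
 [  0.           0.           1.        ]] [0.544817   0.05868269 0.4497151 ] [ 0.98836795 -0.14247516 -0.00742021  0.05267404]
heat_sink [(array([265., 162.]), 0.98, array([ 0.571, -0.016,  0.042]))]
bottle [(array([225., 123.]), 0.56, array([0.513, 0.04 , 0.118]))]
reel [(array([226., 203.]), 0.93, array([ 0.523, -0.063,  0.11 ])), (array([274.,  98.]), 0.72, array([0.567, 0.074, 0.11 ]))]
pot [(array([230., 162.]), 0.59, array([ 0.522, -0.011,  0.098]))]
spacer []
relay [(array([276., 216.]), 0.62, array([ 0.602, -0.107,  0.024]))]
```

View pics/w1.png

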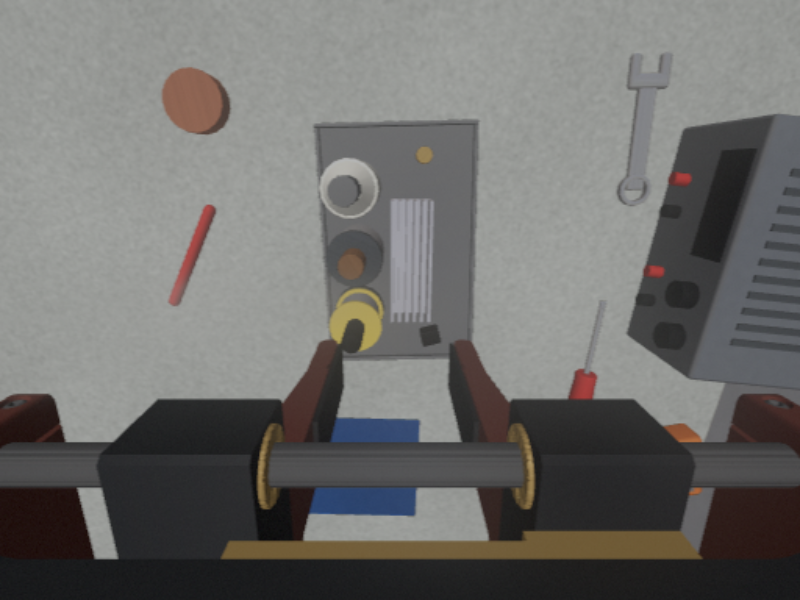

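```bash
python3 - <<'E'
from h import *
import pickle
f=pickle.load(open("W1.pkl","rb"))
c=f["img"][70:235,195:315];cv2.imwrite("pics/c2.png",cv2.convertScaleAbs(cv2.resize(c,(436,600),interpolation=cv2.INTER_CUBIC),alpha=1.4))
E
```

```text
(no output)
```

View pics/c2.png

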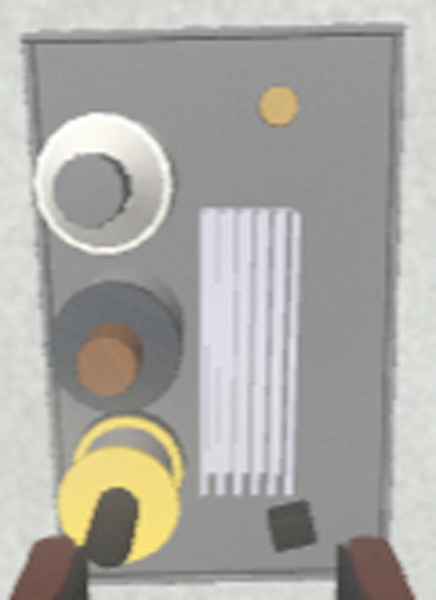

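```bash
python3 - <<'E'
from h import *
import pickle
f=pickle.load(open("W1.pkl","rb"))
s=600/165
for n,u,z in [("bot",(88,190),.118),("botb",(104,183),.072),("pot",(107,366),.098),("potb",(117,345),.066),("reel",(108,541),.11),("reelb",(119,505),.066),("h2",(200,208),.042),("h3",(300,211),.042),("h4",(294,472),.042),("h1",(200,473),.042),("spacer",(279,105),.024),("t4",(25,37),.012),("t3",(402,28),.012),("t2",(380,578),.012)]:
    print(n,at(f,(195-.36+u[0]/s,70-.36+u[1]/s),z).round(4))
E
```

```text
bot [0.5062 0.04   0.118 ]
botb [0.5065 0.0405 0.072 ]
pot [ 0.5151 -0.0221  0.098 ]
potb [ 0.5157 -0.0207  0.066 ]
reel [ 0.5215 -0.085   0.11  ]
reelb [ 0.5218 -0.0872  0.066 ]
h2 [0.5425 0.0335 0.042 ]
h3 [0.5825 0.0366 0.042 ]
h4 [ 0.5944 -0.0731  0.042 ]
h1 [ 0.554  -0.0779  0.042 ]
spacer [0.5701 0.0765 0.024 ]
t4 [0.4638 0.0922 0.012 ]
t3 [0.6172 0.1121 0.012 ]
t2 [ 0.646  -0.1316  0.012 ]
```

Request:
send_rows([
  {"rot": [0,0,0],"dp": [-21.8,-12.8,0],"jaw": 0},
  {"rot": [0,0,0],"dp": [-21.8,-12.8,0],"jaw": 0},
  {"rot": [0,0,0],"dp": [-21.9,-12.7,0],"jaw": 0},
  {"rot": [0,0,0],"dp": [0,0,30],"jaw": 0},
  {"rot": [0,0,0],"dp": [0,0,30],"jaw": 0},
  {"rot": [0,0,0],"dp": [0,0,30],"jaw": 0},
  {"rot": [0,0,0],"dp": [0,0,30],"jaw": 0},
  {"rot": [0,0,0],"dp": [0,0,30],"jaw": 0},
  {"rot": [0,0,0],"dp": [0,0,20],"jaw": 0},
  {"rot": [0,0,0],"dp": [0,0,0],"jaw": 0},
])

```text
t: 5.65
tcp_pos: [0.5201, -0.0872, 0.1293]
ee_rot: [-0.002, 0.669, 0.743, -0.002]
wrist_force: [0.0, 0.2, -0.1]
opening: 0.0443
finger_force: 0.0
```

```bash
python3 - <<'E'
from h import *
from workcell import arm
pose(arm)
f=arm.grab_frame("wrist")
cv2.imwrite("pics/w2.png",cv2.convertScaleAbs(f["img"],alpha=1.4))
E
```

```text
t 5.65 tcp [ 0.5201 -0.0872  0.1293] yaw 5.96 tilt 0.29 open 0.0443 ff 0.0 F [ 0.   0.2 -0.1]
```

View pics/w2.png

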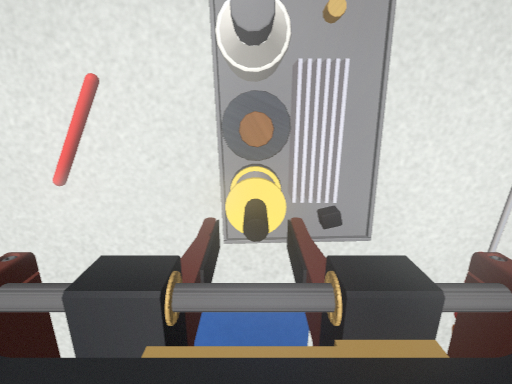

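The post sits centred between the open fingers: post at column 256, finger midpoint about 254.

Request:
send_rows([
  {"rot": [0,0,0],"dp": [0,0,12],"jaw": 0},
  {"rot": [0,0,0],"dp": [0,0,12],"jaw": 0},
  {"rot": [0,0,0],"dp": [0,0,12],"jaw": 0},
  {"rot": [0,0,0],"dp": [0,0,0],"jaw": 0},
  {"rot": [0,0,0],"dp": [0,0,0],"jaw": 0},
  {"rot": [0,0,0],"dp": [0,0,0],"jaw": -1},
  {"rot": [0,0,0],"dp": [0,0,0],"jaw": -1},
  {"rot": [0,0,0],"dp": [0,0,0],"jaw": -1},
  {"rot": [0,0,0],"dp": [0,0,0],"jaw": -1},
  {"rot": [0,0,0],"dp": [0,0,0],"jaw": -1},
  {"rot": [0,0,0],"dp": [0,0,0],"jaw": -1},
], force=25)

```text
t: 6.8
tcp_pos: [0.5219, -0.0875, 0.0959]
ee_rot: [0.0, 0.67, 0.743, 0.0]
wrist_force: [-1.6, -0.2, 3.9]
opening: 0.0176
finger_force: 25.0
```

```bash
python3 - <<'E'
from h import *
from workcell import arm
pose(arm)
E
```

```text
t 6.8 tcp [ 0.5219 -0.0875  0.0959] yaw 5.94 tilt 0.01 open 0.0176 ff 25.0 F [-1.6 -0.2  3.9]
```

Request:
send_rows([
  {"rot": [0,0,0],"dp": [0,0,-10],"jaw": -1},
  {"rot": [0,0,0],"dp": [0,0,-20],"jaw": -1},
  {"rot": [0,0,0],"dp": [0,0,-20],"jaw": -1},
  {"rot": [0,0,0],"dp": [0,0,-20],"jaw": -1},
  {"rot": [0,0,0],"dp": [-12,0.6,0],"jaw": -1},
  {"rot": [0,0,0],"dp": [-20,0.6,0],"jaw": -1},
  {"rot": [0,0,0],"dp": [-25,0.6,0],"jaw": -1},
  {"rot": [0,0,0],"dp": [-25,0.6,0],"jaw": -1},
  {"rot": [0,0,0],"dp": [-25,0.6,0],"jaw": -1},
  {"rot": [0,0,0],"dp": [-25,0.6,0],"jaw": -1},
  {"rot": [0,0,0],"dp": [-25,0.6,0],"jaw": -1},
  {"rot": [0,0,0],"dp": [-25,0.6,0],"jaw": -1},
  {"rot": [0,0,0],"dp": [-20,0.6,0],"jaw": -1},
  {"rot": [0,0,0],"dp": [-12,0.4,0],"jaw": -1},
  {"rot": [0,0,0],"dp": [0,0,0],"jaw": -1},
  {"rot": [0,0,0],"dp": [0,0,20],"jaw": -1},
  {"rot": [0,0,0],"dp": [0,0,20],"jaw": -1},
  {"rot": [0,0,0],"dp": [0,0,15],"jaw": -1},
  {"rot": [0,0,0],"dp": [0,0,0],"jaw": -1},
])

```text
t: 8.7
tcp_pos: [0.5485, -0.2978, 0.1082]
ee_rot: [-0.002, 0.669, 0.743, -0.001]
wrist_force: [-0.3, 0.2, -2.7]
opening: 0.0177
finger_force: 25.0
```

```bash
python3 - <<'E'
from h import *
from workcell import arm
pose(arm)
f=arm.grab_frame("scene")
cv2.imwrite("pics/s2.png",cv2.resize(f["img"][100:340,80:400],(800,600)))
E
```

```text
t 8.7 tcp [ 0.5485 -0.2978  0.1082] yaw 6.01 tilt 0.28 open 0.0177 ff 25.0 F [-0.3  0.2 -2.7]
```

View pics/s2.png

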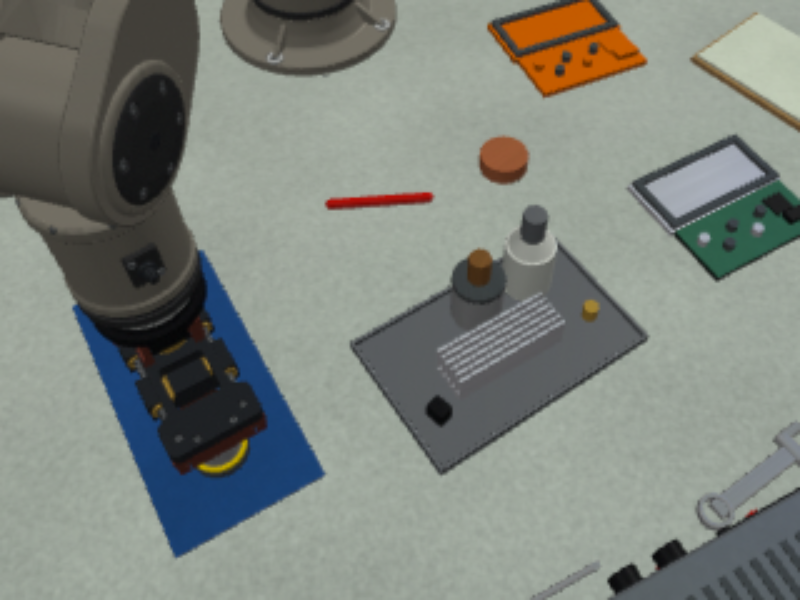

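Request:
send_rows([
  {"rot": [0,0,0],"dp": [0,0,8],"jaw": -1},
  {"rot": [0,0,0],"dp": [0,0,6],"jaw": -1},
  {"rot": [0,0,0],"dp": [0,0,3.5],"jaw": -1},
  {"rot": [0,0,0],"dp": [0,0,0],"jaw": -1},
  {"rot": [0,0,0],"dp": [0,0,0],"jaw": -1},
  {"rot": [0,0,0],"dp": [0,0,0],"jaw": 0},
  {"rot": [0,0,0],"dp": [0,0,0],"jaw": 0},
  {"rot": [0,0,0],"dp": [0,0,0],"jaw": 0},
  {"rot": [0,0,0],"dp": [0,0,0],"jaw": 0},
])

```text
t: 9.65
tcp_pos: [0.55, -0.2998, 0.0934]
ee_rot: [0.0, 0.67, 0.743, 0.0]
wrist_force: [-0.5, -1.2, -0.6]
opening: 0.043
finger_force: 0.0
```

Request:
send_rows([
  {"rot": [0,0,0],"dp": [0,0,-10],"jaw": 0},
  {"rot": [0,0,0],"dp": [0,0,-25],"jaw": 0},
  {"rot": [0,0,0],"dp": [0,0,-25],"jaw": 0},
  {"rot": [0,0,0],"dp": [20,-1,0],"jaw": 0},
  {"rot": [0,0,0],"dp": [40,-1,0],"jaw": 0},
  {"rot": [0,0,0],"dp": [40,-1,0],"jaw": 0},
  {"rot": [0,0,0],"dp": [40,-1,0],"jaw": 0},
  {"rot": [0,0,0],"dp": [40,-1,0],"jaw": 0},
  {"rot": [0,0,0],"dp": [40,-1,0],"jaw": 0},
  {"rot": [0,0,0],"dp": [40,0,0],"jaw": 0},
  {"rot": [0,0,0],"dp": [17.8,0,0],"jaw": 0},
  {"rot": [0,0,0],"dp": [0,0,0],"jaw": 0},
  {"rot": [0,0,0],"dp": [0,0,0],"jaw": 0},
])

```text
t: 10.95
tcp_pos: [0.5154, -0.0246, 0.1538]
ee_rot: [0.0, 0.669, 0.743, 0.0]
wrist_force: [-0.6, -0.3, -0.1]
opening: 0.044
finger_force: 0.0
```

```bash
python3 - <<'E'
from h import *
from workcell import arm
s=pose(arm)
f=arm.grab_frame("wrist")
print("knob top should be", proj(f,(s["tcp_pos"][0],s["tcp_pos"][1],.098)))
print([(d["xy"],d["p"]) for d in arm.look_for("pot",f)][:2])
cv2.imwrite("pics/w3.png",cv2.convertScaleAbs(f["img"],alpha=1.4))
E
```

```text
t 10.95 tcp [ 0.5154 -0.0246  0.1538] yaw 5.95 tilt 0.06 open 0.044 ff 0.0 F [-0.6 -0.3 -0.1]
knob top should be [253.17721183 210.5390162 ]
[([255.7, 188.8], 0.79)]
```

View pics/w3.png

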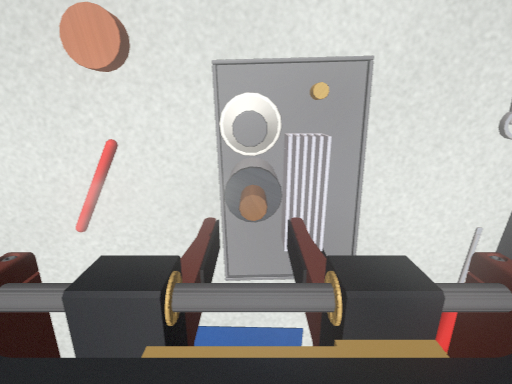

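The knob top is at (254,207) against the predicted (253,210), so it is about 2 mm further along +x of the tool. I'll correct for that and grasp.

Request:
send_rows([
  {"rot": [0,0,0],"dp": [2,0,20],"jaw": 0},
  {"rot": [0,0,0],"dp": [0,0,20],"jaw": 0},
  {"rot": [0,0,0],"dp": [0,0,18],"jaw": 0},
  {"rot": [0,0,0],"dp": [0,0,10],"jaw": 0},
  {"rot": [0,0,0],"dp": [0,0,0],"jaw": 0},
  {"rot": [0,0,0],"dp": [0,0,0],"jaw": 0},
  {"rot": [0,0,0],"dp": [0,0,0],"jaw": -1},
  {"rot": [0,0,0],"dp": [0,0,0],"jaw": -1},
  {"rot": [0,0,0],"dp": [0,0,0],"jaw": -1},
  {"rot": [0,0,0],"dp": [0,0,0],"jaw": -1},
  {"rot": [0,0,0],"dp": [0,0,0],"jaw": -1},
  {"rot": [0,0,0],"dp": [0,0,0],"jaw": -1},
])

```text
t: 12.25
tcp_pos: [0.5152, -0.022, 0.0856]
ee_rot: [0.0, 0.669, 0.743, 0.0]
wrist_force: [-1.5, 0.4, 5.2]
opening: 0.0224
finger_force: 25.0
```

Request:
send_rows([
  {"rot": [0,0,0],"dp": [0,0,-10],"jaw": -1},
  {"rot": [0,0,0],"dp": [0,0,-20],"jaw": -1},
  {"rot": [0,0,0],"dp": [0,0,-20],"jaw": -1},
  {"rot": [0,0,0],"dp": [0,0,-20],"jaw": -1},
  {"rot": [0,0,0],"dp": [-12,-3.3,0],"jaw": -1},
  {"rot": [0,0,0],"dp": [-12,-3.3,0],"jaw": -1},
  {"rot": [0,0,0],"dp": [-26,-7.1,0],"jaw": -1},
  {"rot": [0,0,0],"dp": [-26,-7.1,0],"jaw": -1},
  {"rot": [0,0,0],"dp": [-26,-7.1,0],"jaw": -1},
  {"rot": [0,0,0],"dp": [-26,-7.1,0],"jaw": -1},
  {"rot": [0,0,0],"dp": [-26,-7.1,0],"jaw": -1},
  {"rot": [0,0,0],"dp": [-26,-7.1,0],"jaw": -1},
  {"rot": [0,0,0],"dp": [-26,-7.1,0],"jaw": -1},
  {"rot": [0,0,0],"dp": [-26,-7.1,0],"jaw": -1},
  {"rot": [0,0,0],"dp": [-26,-7.1,0],"jaw": -1},
  {"rot": [0,0,0],"dp": [-13.4,-3.4,0],"jaw": -1},
  {"rot": [0,0,0],"dp": [0,0,0],"jaw": -1},
  {"rot": [0,0,0],"dp": [0,0,0],"jaw": -1},
])

```text
t: 14.05
tcp_pos: [0.4691, -0.2988, 0.1544]
ee_rot: [-0.001, 0.67, 0.743, 0.0]
wrist_force: [0.2, 0.1, -2.7]
opening: 0.0227
finger_force: 25.0
```

Request:
send_rows([
  {"rot": [0,0,0],"dp": [0,0,20],"jaw": -1},
  {"rot": [0,0,0],"dp": [0,0,20],"jaw": -1},
  {"rot": [0,0,0],"dp": [0,0,18],"jaw": -1},
  {"rot": [0,0,0],"dp": [0,0,9],"jaw": -1},
  {"rot": [0,0,0],"dp": [0,0,5.5],"jaw": -1},
  {"rot": [0,0,0],"dp": [0,0,0],"jaw": -1},
  {"rot": [0,0,0],"dp": [0,0,0],"jaw": -1},
  {"rot": [0,0,0],"dp": [0,0,0],"jaw": 0},
  {"rot": [0,0,0],"dp": [0,0,0],"jaw": 0},
  {"rot": [0,0,0],"dp": [0,0,0],"jaw": 0},
  {"rot": [0,0,0],"dp": [0,0,0],"jaw": 0},
])

```text
t: 15.15
tcp_pos: [0.4697, -0.2997, 0.0829]
ee_rot: [0.0, 0.67, 0.743, 0.0]
wrist_force: [-0.7, 0.6, 0.0]
opening: 0.044
finger_force: 0.0
```

Request:
send_rows([
  {"rot": [0,0,0],"dp": [0,0,-15],"jaw": 0},
  {"rot": [0,0,0],"dp": [0,0,-25],"jaw": 0},
  {"rot": [0,0,0],"dp": [0,0,-25],"jaw": 0},
  {"rot": [0,0,0],"dp": [0,0,-25],"jaw": 0},
  {"rot": [0,0,0],"dp": [33.4,7.2,0],"jaw": 0},
  {"rot": [0,0,0],"dp": [33.4,7.2,0],"jaw": 0},
  {"rot": [0,0,0],"dp": [33.4,7.2,0],"jaw": 0},
  {"rot": [0,0,0],"dp": [33.4,7.2,0],"jaw": 0},
  {"rot": [0,0,0],"dp": [33.4,7.2,0],"jaw": 0},
  {"rot": [0,0,0],"dp": [33.4,7.2,0],"jaw": 0},
  {"rot": [0,0,0],"dp": [33.4,7.2,0],"jaw": 0},
  {"rot": [0,0,0],"dp": [33.4,7.2,0],"jaw": 0},
  {"rot": [0,0,0],"dp": [33.4,7.2,0],"jaw": 0},
  {"rot": [0,0,0],"dp": [33.4,7.2,0],"jaw": 0},
  {"rot": [0,0,0],"dp": [0,0,0],"jaw": 0},
  {"rot": [0,0,0],"dp": [0,0,0],"jaw": 0},
])

```text
t: 16.75
tcp_pos: [0.5067, 0.0404, 0.1734]
ee_rot: [0.0, 0.669, 0.743, 0.0]
wrist_force: [0.5, -0.6, -0.4]
opening: 0.0439
finger_force: 0.0
```

```bash
python3 - <<'E'
from h import *
from workcell import arm
s=pose(arm)
f=arm.grab_frame("wrist")
print("cap top should be", proj(f,(s["tcp_pos"][0],s["tcp_pos"][1],.118)))
cv2.imwrite("pics/w4.png",cv2.convertScaleAbs(f["img"],alpha=1.4))
E
```

```text
t 16.75 tcp [0.5067 0.0404 0.1734] yaw 6.03 tilt 0.04 open 0.0439 ff 0.0 F [ 0.5 -0.6 -0.4]
cap top should be [253.24783946 210.7166097 ]
```

View pics/w4.png

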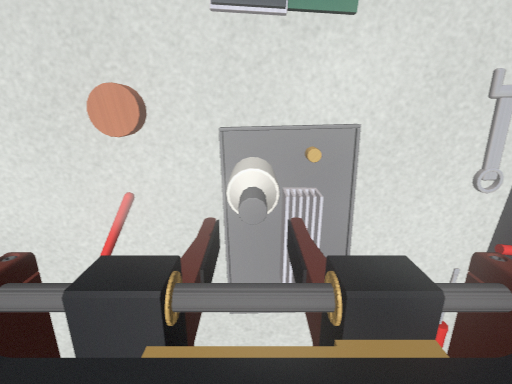

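The cap top is at about (253,209) against the predicted (253,211), so it is aligned. Next I grasp it.

Request:
send_rows([
  {"rot": [0,0,0],"dp": [1,0,20],"jaw": 0},
  {"rot": [0,0,0],"dp": [0,0,20],"jaw": 0},
  {"rot": [0,0,0],"dp": [0,0,19],"jaw": 0},
  {"rot": [0,0,0],"dp": [0,0,10],"jaw": 0},
  {"rot": [0,0,0],"dp": [0,0,0],"jaw": 0},
  {"rot": [0,0,0],"dp": [0,0,0],"jaw": 0},
  {"rot": [0,0,0],"dp": [0,0,0],"jaw": -1},
  {"rot": [0,0,0],"dp": [0,0,0],"jaw": -1},
  {"rot": [0,0,0],"dp": [0,0,0],"jaw": -1},
  {"rot": [0,0,0],"dp": [0,0,0],"jaw": -1},
  {"rot": [0,0,0],"dp": [0,0,0],"jaw": -1},
  {"rot": [0,0,0],"dp": [0,0,0],"jaw": -1},
])

```text
t: 18.0
tcp_pos: [0.5068, 0.0411, 0.1041]
ee_rot: [0.0, 0.67, 0.743, 0.0]
wrist_force: [-1.6, -0.6, 6.2]
opening: 0.0237
finger_force: 25.0
```

Request:
send_rows([
  {"rot": [0,0,0],"dp": [0,0,-10],"jaw": -1},
  {"rot": [0,0,0],"dp": [0,0,-20],"jaw": -1},
  {"rot": [0,0,0],"dp": [0,0,-20],"jaw": -1},
  {"rot": [0,0,0],"dp": [0,0,-20],"jaw": -1},
  {"rot": [0,0,0],"dp": [-12,-5.5,0],"jaw": -1},
  {"rot": [0,0,0],"dp": [-25,-11.6,0],"jaw": -1},
  {"rot": [0,0,0],"dp": [-25,-11.6,0],"jaw": -1},
  {"rot": [0,0,0],"dp": [-25,-11.6,0],"jaw": -1},
  {"rot": [0,0,0],"dp": [-25,-11.6,0],"jaw": -1},
  {"rot": [0,0,0],"dp": [-25,-11.6,0],"jaw": -1},
  {"rot": [0,0,0],"dp": [-25,-11.6,0],"jaw": -1},
  {"rot": [0,0,0],"dp": [-25,-11.6,0],"jaw": -1},
  {"rot": [0,0,0],"dp": [-25,-11.6,0],"jaw": -1},
  {"rot": [0,0,0],"dp": [-25,-11.6,0],"jaw": -1},
  {"rot": [0,0,0],"dp": [-25,-11.6,0],"jaw": -1},
  {"rot": [0,0,0],"dp": [-25,-11.6,0],"jaw": -1},
  {"rot": [0,0,0],"dp": [-25,-11.6,0],"jaw": -1},
  {"rot": [0,0,0],"dp": [-15.2,-7,0],"jaw": -1},
  {"rot": [0,0,0],"dp": [0,0,0],"jaw": -1},
  {"rot": [0,0,0],"dp": [0,0,0],"jaw": -1},
])

```text
t: 20.0
tcp_pos: [0.3885, -0.2999, 0.1731]
ee_rot: [-0.001, 0.67, 0.742, -0.0]
wrist_force: [1.1, -0.0, -0.6]
opening: 0.0236
finger_force: 25.0
```

Request:
send_rows([
  {"rot": [0,0,0],"dp": [0,0,20],"jaw": -1},
  {"rot": [0,0,0],"dp": [0,0,20],"jaw": -1},
  {"rot": [0,0,0],"dp": [0,0,18],"jaw": -1},
  {"rot": [0,0,0],"dp": [0,0,9],"jaw": -1},
  {"rot": [0,0,0],"dp": [0,0,5.5],"jaw": -1},
  {"rot": [0,0,0],"dp": [0,0,0],"jaw": -1},
  {"rot": [0,0,0],"dp": [0,0,0],"jaw": -1},
  {"rot": [0,0,0],"dp": [0,0,0],"jaw": 0},
  {"rot": [0,0,0],"dp": [0,0,0],"jaw": 0},
  {"rot": [0,0,0],"dp": [0,0,0],"jaw": 0},
  {"rot": [0,0,0],"dp": [0,0,0],"jaw": 0},
])

```text
t: 21.1
tcp_pos: [0.3895, -0.3001, 0.1013]
ee_rot: [0.0, 0.669, 0.743, 0.0]
wrist_force: [1.3, -0.5, 0.4]
opening: 0.0438
finger_force: 0.0
```

Request:
send_rows([
  {"rot": [0,0,0],"dp": [0,0,-15],"jaw": 0},
  {"rot": [0,0,0],"dp": [0,0,-28],"jaw": 0},
  {"rot": [0,0,0],"dp": [0,0,-28],"jaw": 0},
  {"rot": [0,0,0],"dp": [0,0,-28],"jaw": 0},
  {"rot": [0,0,0],"dp": [25.8,20.7,0],"jaw": 0.4},
  {"rot": [0,0,0],"dp": [25.8,20.7,0],"jaw": 0.4},
  {"rot": [0,0,0],"dp": [25.8,20.7,0],"jaw": 0.4},
  {"rot": [0,0,0],"dp": [25.8,20.7,0],"jaw": 0.4},
  {"rot": [0,0,0],"dp": [25.8,20.7,0],"jaw": 0.4},
  {"rot": [0,0,0],"dp": [25.8,20.7,0],"jaw": 0.4},
  {"rot": [0,0,0],"dp": [25.8,20.7,0],"jaw": 0.4},
  {"rot": [0,0,0],"dp": [25.8,20.7,0],"jaw": 0.4},
  {"rot": [0,0,0],"dp": [25.8,20.7,0],"jaw": 0.4},
  {"rot": [0,0,0],"dp": [25.8,20.7,0],"jaw": 0.4},
  {"rot": [0,0,0],"dp": [0,0,0],"jaw": 0.4},
  {"rot": [0,0,0],"dp": [0,0,0],"jaw": 0.4},
])

```text
t: 22.7
tcp_pos: [0.5685, -0.0217, 0.1998]
ee_rot: [-0.0, 0.669, 0.743, -0.0]
wrist_force: [-0.2, -0.5, -0.1]
opening: 0.0616
finger_force: 0.0
```

```bash
python3 - <<'E'
from h import *
from workcell import arm
import pickle
s=pose(arm)
f=arm.grab_frame("wrist");g=arm.grab_frame("scene")
pickle.dump((f,g),open("W5.pkl","wb"))
a=cv2.resize(cv2.convertScaleAbs(f["img"][60:270,180:350],alpha=1.4),(486,600),interpolation=cv2.INTER_CUBIC)
b=cv2.resize(g["img"][150:340,90:190],(314,600))
cv2.imwrite("pics/w5.png",np.hstack([a,b]))
E
```

```text
t 22.7 tcp [ 0.5685 -0.0217  0.1998] yaw 6.03 tilt 0.05 open 0.0616 ff 0.0 F [-0.2 -0.5 -0.1]
```

View pics/w5.png

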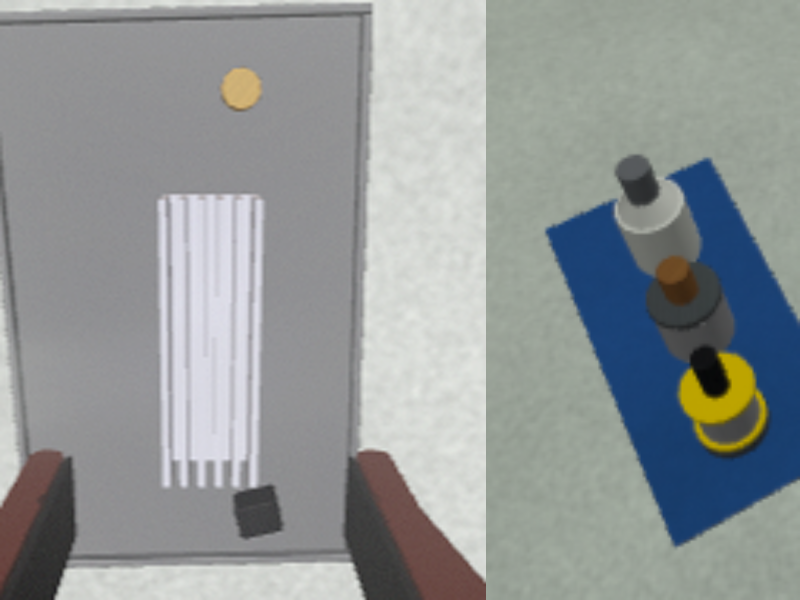

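```bash
python3 - <<'E'
from h import *
import pickle
f,g=pickle.load(open("W5.pkl","rb"));s=600/210
c=np.array([at(f,(180-.32+u/s,60-.32+v/s),.042) for u,v in [(158,198),(264,197),(260,487),(162,487)]])
print(c.round(4),c.mean(0))
E
```

```text
[[ 0.5426  0.0323  0.042 ]
 [ 0.583   0.037   0.042 ]
 [ 0.5964 -0.0835  0.042 ]
 [ 0.5548 -0.0879  0.042 ]] [ 0.56919125 -0.02551232  0.042     ]
```

Request:
send_rows([
  {"rot": [0,0,0],"dp": [-3.9,0.3,25],"jaw": 0.4},
  {"rot": [0,0,0],"dp": [0,0,35],"jaw": 0.4},
  {"rot": [0,0,0],"dp": [0,0,35],"jaw": 0.4},
  {"rot": [0,0,0],"dp": [0,0,35],"jaw": 0.4},
  {"rot": [0,0,0],"dp": [0,0,20],"jaw": 0.4},
  {"rot": [0,0,0],"dp": [0,0,10],"jaw": 0.4},
  {"rot": [0,0,0],"dp": [0,0,6],"jaw": 0.4},
  {"rot": [0,0,0],"dp": [0,0,0],"jaw": 0.4},
  {"rot": [0,0,0],"dp": [0,0,0],"jaw": 0.4},
  {"rot": [0,0,0],"dp": [0,0,0],"jaw": -1},
  {"rot": [0,0,0],"dp": [0,0,0],"jaw": -1},
  {"rot": [0,0,0],"dp": [0,0,0],"jaw": -1},
  {"rot": [0,0,0],"dp": [0,0,0],"jaw": -1},
  {"rot": [0,0,0],"dp": [0,0,0],"jaw": -1},
  {"rot": [0,0,0],"dp": [0,0,0],"jaw": -1},
], force=30)

```text
t: 24.3
tcp_pos: [0.5695, -0.0258, 0.0346]
ee_rot: [0.0, 0.67, 0.743, 0.0]
wrist_force: [-0.8, -0.2, 5.6]
opening: 0.0395
finger_force: 30.0
```

Request:
send_rows([
  {"rot": [0,0,0],"dp": [0,0,-10],"jaw": -1},
  {"rot": [0,0,0],"dp": [0,0,-25],"jaw": -1},
  {"rot": [0,0,0],"dp": [0,0,-30],"jaw": -1},
  {"rot": [0,0,0],"dp": [0,0,-30],"jaw": -1},
  {"rot": [0,0,0],"dp": [0,0,-20],"jaw": -1},
  {"rot": [0,0,0],"dp": [22.4,-6.5,0],"jaw": -1},
  {"rot": [0,0,0],"dp": [22.4,-6.5,0],"jaw": -1},
  {"rot": [0,0,0],"dp": [22.4,-6.5,0],"jaw": -1},
  {"rot": [0,0,0],"dp": [22.4,-6.5,0],"jaw": -1},
  {"rot": [0,0,0],"dp": [22.4,-6.5,0],"jaw": -1},
  {"rot": [0,0,0],"dp": [22.4,-6.5,0],"jaw": -1},
  {"rot": [0,0,0],"dp": [22.4,-6.5,0],"jaw": -1},
  {"rot": [0,0,0],"dp": [22.4,-6.5,0],"jaw": -1},
  {"rot": [0,0,0],"dp": [22.4,-6.5,0],"jaw": -1},
  {"rot": [0,0,0],"dp": [22.4,-6.5,0],"jaw": -1},
  {"rot": [0,0,0],"dp": [0,0,0],"jaw": -1},
  {"rot": [0,0,0],"dp": [0,0,0],"jaw": -1},
])

```text
t: 26.0
tcp_pos: [0.4812, 0.1901, 0.1493]
ee_rot: [0.0, 0.669, 0.743, -0.0]
wrist_force: [-0.0, 0.8, -1.6]
opening: 0.0397
finger_force: 30.0
```

```bash
python3 - <<'E'
from h import *
from workcell import arm
import pickle
s=pose(arm)
f=arm.grab_frame("wrist")
pickle.dump(f,open("W6.pkl","wb"))
cv2.imwrite("pics/w6.png",cv2.resize(cv2.convertScaleAbs(f["img"],alpha=1.3),(800,600),interpolation=cv2.INTER_CUBIC))
E
```

```text
t 26.0 tcp [0.4812 0.1901 0.1493] yaw 6.0 tilt 0.02 open 0.0397 ff 30.0 F [-0.   0.8 -1.6]
```

View pics/w6.png

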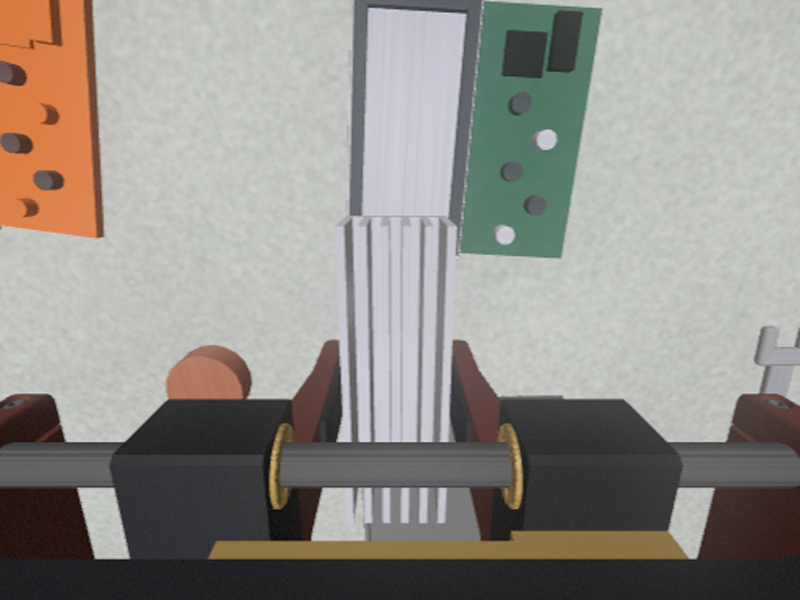

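```bash
python3 - <<'E'
from h import *
import pickle
f=pickle.load(open("W6.pkl","rb"))
for n,u,z in [("LO far",(355,5),.014),("LO near",(350,210),.014),("RO far",(482,5),.014),("RO near",(465,210),.014),("LI far",(368,12),.008),("RI far",(467,12),.008),("LI near",(362,205),.014),("RI near",(453,205),.014),("frame far inner top",(418,9),.014),("frame far inner floor",(418,12),.008),("plate near R",(459,257),.008)]:
    print(n,at(f,np.array(u)*.64-.18,z).round(4))
E
```

```text
LO far [0.4399 0.3557 0.014 ]
LO near [0.4458 0.2395 0.014 ]
RO far [0.5127 0.3634 0.014 ]
RO near [0.5204 0.2474 0.014 ]
LI far [0.4471 0.3548 0.008 ]
RI far [0.5053 0.3609 0.008 ]
LI near [0.4533 0.2435 0.014 ]
RI near [0.5122 0.2497 0.014 ]
frame far inner top [0.4763 0.3575 0.014 ]
frame far inner floor [0.4765 0.3579 0.008 ]
plate near R [0.5221 0.215  0.008 ]
```

Request:
send_rows([
  {"rot": [0,0,0],"dp": [15,1.5,0],"jaw": -1},
  {"rot": [0,0,0],"dp": [25,2.3,0],"jaw": -1},
  {"rot": [0,0,0],"dp": [25,2.3,0],"jaw": -1},
  {"rot": [0,0,0],"dp": [20,1.8,0],"jaw": -1},
  {"rot": [0,0,0],"dp": [13.5,1.2,0],"jaw": -1},
  {"rot": [0,0,1.4],"dp": [0,0,0],"jaw": -1},
  {"rot": [0,0,1.3],"dp": [0,0,0],"jaw": -1},
  {"rot": [0,0,0],"dp": [0,0,20],"jaw": -1},
  {"rot": [0,0,0],"dp": [0,0,25],"jaw": -1},
  {"rot": [0,0,0],"dp": [0,0,25],"jaw": -1},
  {"rot": [0,0,0],"dp": [0,0,15],"jaw": -1},
  {"rot": [0,0,0],"dp": [0,0,10],"jaw": -1},
  {"rot": [0,0,0],"dp": [0,0,5],"jaw": -1},
  {"rot": [0,0,0],"dp": [0,0,5],"jaw": -1},
  {"rot": [0,0,0],"dp": [0,0,4.5],"jaw": -1},
  {"rot": [0,0,0],"dp": [0,0,0],"jaw": -1},
  {"rot": [0,0,0],"dp": [0,0,0],"jaw": -1},
])

```text
t: 27.75
tcp_pos: [0.4805, 0.2892, 0.04]
ee_rot: [0.0, 0.687, 0.727, 0.0]
wrist_force: [-0.7, -0.1, -1.8]
opening: 0.0395
finger_force: 30.0
```

```bash
python3 - <<'E'
from h import *
from workcell import arm
pose(arm)
g=arm.grab_frame("scene");w=arm.grab_frame("wrist")
a=cv2.resize(g["img"][130:230,320:420],(400,400),interpolation=cv2.INTER_CUBIC)
b=cv2.resize(w["img"][40:340,150:350],(267,400),interpolation=cv2.INTER_CUBIC)
cv2.imwrite("pics/s7.png",np.hstack([a,b]))
E
```

```text
t 27.75 tcp [0.4805 0.2892 0.04  ] yaw 3.24 tilt 0.03 open 0.0395 ff 30.0 F [-0.7 -0.1 -1.8]
```

View pics/s7.png

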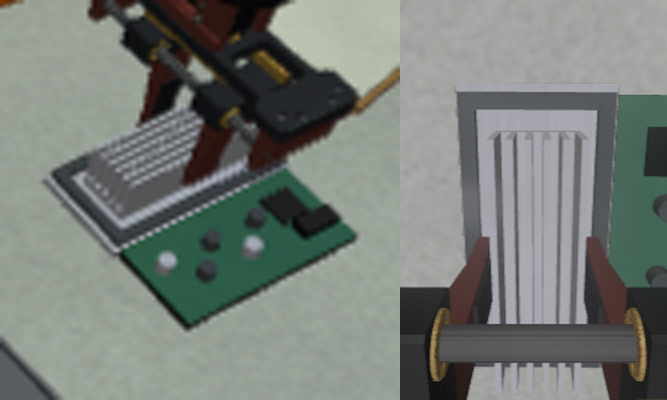

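The sink sits centred inside the dark frame and hangs free, with clear floor visible all round it. I'll lower it 3 mm and release.

Request:
send_rows([
  {"rot": [0,0,0],"dp": [0,0,2],"jaw": -1},
  {"rot": [0,0,0],"dp": [0,0,1.2],"jaw": -1},
  {"rot": [0,0,0],"dp": [0,0,0],"jaw": -1},
  {"rot": [0,0,0],"dp": [0,0,0],"jaw": -1},
  {"rot": [0,0,0],"dp": [0,0,0],"jaw": 0.1},
  {"rot": [0,0,0],"dp": [0,0,0],"jaw": 0.1},
  {"rot": [0,0,0],"dp": [0,0,0],"jaw": 0.1},
  {"rot": [0,0,0],"dp": [0,0,0],"jaw": 0.1},
  {"rot": [0,0,0],"dp": [0,0,-15],"jaw": 0.1},
  {"rot": [0,0,0],"dp": [0,0,-30],"jaw": 0.1},
  {"rot": [0,0,0],"dp": [0,0,-40],"jaw": 0.1},
  {"rot": [0,0,0],"dp": [0,0,-40],"jaw": 0.1},
  {"rot": [0,0,-1.4],"dp": [0,0,-25],"jaw": 0},
  {"rot": [0,0,-1.3],"dp": [0,0,0],"jaw": 0},
  {"rot": [0,0,0],"dp": [0,0,0],"jaw": 0},
  {"rot": [0,0,0],"dp": [0,0,0],"jaw": 0},
])

```text
t: 29.45
tcp_pos: [0.4795, 0.2887, 0.1857]
ee_rot: [-0.0, 0.67, 0.743, -0.001]
wrist_force: [-0.9, -0.2, 0.4]
opening: 0.0438
finger_force: 0.0
```

```bash
python3 - <<'E'
from h import *
from workcell import arm
pose(arm)
w=arm.grab_frame("wrist");g=arm.grab_frame("scene")
a=cv2.resize(g["img"][120:250,260:430],(523,400),interpolation=cv2.INTER_CUBIC)
b=cv2.resize(w["img"][40:340,150:350],(267,400),interpolation=cv2.INTER_CUBIC)
cv2.imwrite("pics/s8.png",np.hstack([a,b]))
E
```

```text
t 29.45 tcp [0.4795 0.2887 0.1857] yaw 5.92 tilt 0.1 open 0.0438 ff 0.0 F [-0.9 -0.2  0.4]
```

View pics/s8.png

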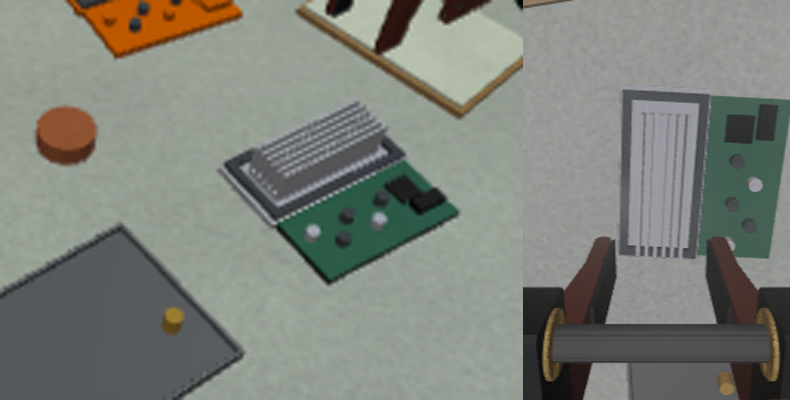

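The heat sink lies flat and centred within the frame. Now the bottle goes back.

Request:
send_rows([
  {"rot": [0,0,0],"dp": [-36.6,2.5,0],"jaw": 0},
  {"rot": [0,0,0],"dp": [-36.6,2.5,0],"jaw": 0},
  {"rot": [0,0,0],"dp": [-36.6,2.5,0],"jaw": 0},
  {"rot": [0,0,0],"dp": [-36.6,2.5,0],"jaw": 0},
  {"rot": [0,0,0],"dp": [-36.6,2.5,0],"jaw": 0},
  {"rot": [0,0,0],"dp": [-36.6,2.5,0],"jaw": 0},
  {"rot": [0,0,0],"dp": [-36.6,2.5,0],"jaw": 0},
  {"rot": [0,0,0],"dp": [-36.6,2.5,0],"jaw": 0},
  {"rot": [0,0,0],"dp": [-35.5,-21.4,0],"jaw": 0},
  {"rot": [0,0,0],"dp": [-35.5,-21.4,0],"jaw": 0},
  {"rot": [0,0,0],"dp": [-35.5,-21.4,0],"jaw": 0},
  {"rot": [0,0,0],"dp": [-35.5,-21.4,0],"jaw": 0},
  {"rot": [0,0,0],"dp": [-35.5,-21.4,0],"jaw": 0},
  {"rot": [0,0,0],"dp": [-35.5,-21.4,0],"jaw": 0},
  {"rot": [0,0,0],"dp": [-35.5,-21.4,0],"jaw": 0},
  {"rot": [0,0,0],"dp": [-35.5,-21.4,0],"jaw": 0},
  {"rot": [0,0,0],"dp": [0,0,0],"jaw": 0},
  {"rot": [0,0,0],"dp": [0,0,0],"jaw": 0},
  {"rot": [0,0,0],"dp": [0,0,0],"jaw": 0},
])

```text
t: 31.45
tcp_pos: [0.39, -0.2991, 0.1858]
ee_rot: [-0.001, 0.669, 0.743, -0.0]
wrist_force: [-0.7, -0.4, 0.2]
opening: 0.0436
finger_force: 0.0
```

```bash
python3 - <<'E'
from h import *
from workcell import arm
pose(arm)
E
```

```text
t 31.45 tcp [ 0.39   -0.2991  0.1858] yaw 6.02 tilt 0.08 open 0.0436 ff 0.0 F [-0.7 -0.4  0.2]
```

Request:
send_rows([
  {"rot": [0,0,0],"dp": [-1,-0.4,20],"jaw": 0},
  {"rot": [0,0,0],"dp": [0,0,25],"jaw": 0},
  {"rot": [0,0,0],"dp": [0,0,20],"jaw": 0},
  {"rot": [0,0,0],"dp": [0,0,12],"jaw": 0},
  {"rot": [0,0,0],"dp": [0,0,7.5],"jaw": 0},
  {"rot": [0,0,0],"dp": [0,0,0],"jaw": 0},
  {"rot": [0,0,0],"dp": [0,0,0],"jaw": 0},
  {"rot": [0,0,0],"dp": [0,0,0],"jaw": -1},
  {"rot": [0,0,0],"dp": [0,0,0],"jaw": -1},
  {"rot": [0,0,0],"dp": [0,0,0],"jaw": -1},
  {"rot": [0,0,0],"dp": [0,0,0],"jaw": -1},
  {"rot": [0,0,0],"dp": [0,0,0],"jaw": -1},
  {"rot": [0,0,0],"dp": [0,0,0],"jaw": -1},
], force=25)

```text
t: 32.75
tcp_pos: [0.3896, -0.3015, 0.1024]
ee_rot: [0.0, 0.67, 0.743, 0.0]
wrist_force: [-0.5, 0.7, 5.1]
opening: 0.0238
finger_force: 25.0
```

Request:
send_rows([
  {"rot": [0,0,0],"dp": [0,0,-10],"jaw": -1},
  {"rot": [0,0,0],"dp": [0,0,-20],"jaw": -1},
  {"rot": [0,0,0],"dp": [0,0,-20],"jaw": -1},
  {"rot": [0,0,0],"dp": [0,0,-20],"jaw": -1},
  {"rot": [0,0,0],"dp": [12,5.5,0],"jaw": -1},
  {"rot": [0,0,0],"dp": [25,11.6,0],"jaw": -1},
  {"rot": [0,0,0],"dp": [25,11.6,0],"jaw": -1},
  {"rot": [0,0,0],"dp": [25,11.6,0],"jaw": -1},
  {"rot": [0,0,0],"dp": [25,11.6,0],"jaw": -1},
  {"rot": [0,0,0],"dp": [25,11.6,0],"jaw": -1},
  {"rot": [0,0,0],"dp": [25,11.6,0],"jaw": -1},
  {"rot": [0,0,0],"dp": [25,11.6,0],"jaw": -1},
  {"rot": [0,0,0],"dp": [25,11.6,0],"jaw": -1},
  {"rot": [0,0,0],"dp": [25,11.6,0],"jaw": -1},
  {"rot": [0,0,0],"dp": [25,11.6,0],"jaw": -1},
  {"rot": [0,0,0],"dp": [25,11.6,0],"jaw": -1},
  {"rot": [0,0,0],"dp": [25,11.6,0],"jaw": -1},
  {"rot": [0,0,0],"dp": [15.4,7.4,0],"jaw": -1},
  {"rot": [0,0,0],"dp": [0,0,0],"jaw": -1},
  {"rot": [0,0,0],"dp": [0,0,0],"jaw": -1},
])

```text
t: 34.75
tcp_pos: [0.5063, 0.0391, 0.172]
ee_rot: [0.0, 0.67, 0.743, -0.0]
wrist_force: [-0.2, -0.5, -0.8]
opening: 0.0235
finger_force: 25.0
```

Request:
send_rows([
  {"rot": [0,0,0],"dp": [0,0,20],"jaw": -1},
  {"rot": [0,0,0],"dp": [0,0,18],"jaw": -1},
  {"rot": [0,0,0],"dp": [0,0,15],"jaw": -1},
  {"rot": [0,0,0],"dp": [0,0,8],"jaw": -1},
  {"rot": [0,0,0],"dp": [0,0,4],"jaw": -1},
  {"rot": [0,0,0],"dp": [0,0,0],"jaw": -1},
  {"rot": [0,0,0],"dp": [0,0,0],"jaw": -1},
])

```text
t: 35.45
tcp_pos: [0.5071, 0.0397, 0.1075]
ee_rot: [0.0, 0.67, 0.743, 0.0]
wrist_force: [0.0, -0.2, -1.0]
opening: 0.0234
finger_force: 25.0
```

Request:
send_rows([
  {"rot": [0,0,0],"dp": [0,0,2],"jaw": -1},
  {"rot": [0,0,0],"dp": [0,0,0],"jaw": -1},
  {"rot": [0,0,0],"dp": [0,0,0],"jaw": 0},
  {"rot": [0,0,0],"dp": [0,0,0],"jaw": 0},
  {"rot": [0,0,0],"dp": [0,0,0],"jaw": 0},
  {"rot": [0,0,0],"dp": [0,0,0],"jaw": 0},
  {"rot": [0,0,0],"dp": [0,0,-20],"jaw": 0},
  {"rot": [0,0,0],"dp": [0,0,-30],"jaw": 0},
  {"rot": [0,0,0],"dp": [0,0,-30],"jaw": 0},
])

```text
t: 36.35
tcp_pos: [0.5062, 0.0398, 0.1856]
ee_rot: [-0.0, 0.67, 0.743, -0.001]
wrist_force: [1.1, 0.1, 0.0]
opening: 0.0441
finger_force: 0.0
```

Request:
send_rows([
  {"rot": [0,0,0],"dp": [-33.4,-7.2,0],"jaw": 0},
  {"rot": [0,0,0],"dp": [-33.4,-7.2,0],"jaw": 0},
  {"rot": [0,0,0],"dp": [-33.4,-7.2,0],"jaw": 0},
  {"rot": [0,0,0],"dp": [-33.4,-7.2,0],"jaw": 0},
  {"rot": [0,0,0],"dp": [-33.4,-7.2,0],"jaw": 0},
  {"rot": [0,0,0],"dp": [-33.4,-7.2,0],"jaw": 0},
  {"rot": [0,0,0],"dp": [-33.4,-7.2,0],"jaw": 0},
  {"rot": [0,0,0],"dp": [-33.4,-7.2,0],"jaw": 0},
  {"rot": [0,0,0],"dp": [-33.4,-7.2,0],"jaw": 0},
  {"rot": [0,0,0],"dp": [-33.4,-7.2,0],"jaw": 0},
  {"rot": [0,0,0],"dp": [0,0,0],"jaw": 0},
  {"rot": [0,0,0],"dp": [0,0,0],"jaw": 0},
  {"rot": [0,0,0],"dp": [0,0,0],"jaw": 0},
])

```text
t: 37.65
tcp_pos: [0.47, -0.2982, 0.1846]
ee_rot: [-0.001, 0.669, 0.743, 0.0]
wrist_force: [1.1, 0.8, 0.5]
opening: 0.0439
finger_force: 0.0
```

Request:
send_rows([
  {"rot": [0,0,0],"dp": [0,0,25],"jaw": 0},
  {"rot": [0,0,0],"dp": [0,0,30],"jaw": 0},
  {"rot": [0,0,0],"dp": [0,0,25],"jaw": 0},
  {"rot": [0,0,0],"dp": [0,0,14],"jaw": 0},
  {"rot": [0,0,0],"dp": [0,0,8],"jaw": 0},
  {"rot": [0,0,0],"dp": [0,0,0],"jaw": 0},
  {"rot": [0,0,0],"dp": [0,0,0],"jaw": 0},
  {"rot": [0,0,0],"dp": [0,0,0],"jaw": -1},
  {"rot": [0,0,0],"dp": [0,0,0],"jaw": -1},
  {"rot": [0,0,0],"dp": [0,0,0],"jaw": -1},
  {"rot": [0,0,0],"dp": [0,0,0],"jaw": -1},
  {"rot": [0,0,0],"dp": [0,0,0],"jaw": -1},
  {"rot": [0,0,0],"dp": [0,0,0],"jaw": -1},
])

```text
t: 38.95
tcp_pos: [0.47, -0.2998, 0.0834]
ee_rot: [0.0, 0.67, 0.743, 0.0]
wrist_force: [-0.7, 0.9, 5.4]
opening: 0.0223
finger_force: 25.0
```

Request:
send_rows([
  {"rot": [0,0,0],"dp": [0,0,-10],"jaw": -1},
  {"rot": [0,0,0],"dp": [0,0,-20],"jaw": -1},
  {"rot": [0,0,0],"dp": [0,0,-20],"jaw": -1},
  {"rot": [0,0,0],"dp": [0,0,-20],"jaw": -1},
  {"rot": [0,0,0],"dp": [12,3.3,0],"jaw": -1},
  {"rot": [0,0,0],"dp": [12,3.3,0],"jaw": -1},
  {"rot": [0,0,0],"dp": [26,7.1,0],"jaw": -1},
  {"rot": [0,0,0],"dp": [26,7.1,0],"jaw": -1},
  {"rot": [0,0,0],"dp": [26,7.1,0],"jaw": -1},
  {"rot": [0,0,0],"dp": [26,7.1,0],"jaw": -1},
  {"rot": [0,0,0],"dp": [26,7.1,0],"jaw": -1},
  {"rot": [0,0,0],"dp": [26,7.1,0],"jaw": -1},
  {"rot": [0,0,0],"dp": [26,7.1,0],"jaw": -1},
  {"rot": [0,0,0],"dp": [26,7.1,0],"jaw": -1},
  {"rot": [0,0,0],"dp": [26,7.1,0],"jaw": -1},
  {"rot": [0,0,0],"dp": [13.4,3.4,0],"jaw": -1},
  {"rot": [0,0,0],"dp": [0,0,0],"jaw": -1},
  {"rot": [0,0,0],"dp": [0,0,0],"jaw": -1},
])

```text
t: 40.75
tcp_pos: [0.5144, -0.0226, 0.1525]
ee_rot: [-0.0, 0.669, 0.743, -0.001]
wrist_force: [-0.1, -0.2, -3.1]
opening: 0.0225
finger_force: 25.0
```

Request:
send_rows([
  {"rot": [0,0,0],"dp": [0,0,20],"jaw": -1},
  {"rot": [0,0,0],"dp": [0,0,18],"jaw": -1},
  {"rot": [0,0,0],"dp": [0,0,15],"jaw": -1},
  {"rot": [0,0,0],"dp": [0,0,8],"jaw": -1},
  {"rot": [0,0,0],"dp": [0,0,4],"jaw": -1},
  {"rot": [0,0,0],"dp": [0,0,0],"jaw": -1},
  {"rot": [0,0,0],"dp": [0,0,0],"jaw": -1},
])

```text
t: 41.45
tcp_pos: [0.5155, -0.0222, 0.0884]
ee_rot: [0.0, 0.67, 0.743, 0.0]
wrist_force: [-0.1, -0.1, -2.4]
opening: 0.0224
finger_force: 25.0
```

Request:
send_rows([
  {"rot": [0,0,0],"dp": [0,0,1.8],"jaw": -1},
  {"rot": [0,0,0],"dp": [0,0,0],"jaw": -1},
  {"rot": [0,0,0],"dp": [0,0,0],"jaw": 0},
  {"rot": [0,0,0],"dp": [0,0,0],"jaw": 0},
  {"rot": [0,0,0],"dp": [0,0,0],"jaw": 0},
  {"rot": [0,0,0],"dp": [0,0,0],"jaw": 0},
  {"rot": [0,0,0],"dp": [0,0,-15],"jaw": 0},
  {"rot": [0,0,0],"dp": [0,0,-30],"jaw": 0},
  {"rot": [0,0,0],"dp": [0,0,-30],"jaw": 0},
])

```text
t: 42.35
tcp_pos: [0.5147, -0.0224, 0.1626]
ee_rot: [-0.0, 0.67, 0.743, -0.0]
wrist_force: [0.8, 0.7, -0.0]
opening: 0.0438
finger_force: 0.0
```

Request:
send_rows([
  {"rot": [0,0,0],"dp": [-35,0.7,0],"jaw": 0},
  {"rot": [0,0,0],"dp": [-35,0.7,0],"jaw": 0},
  {"rot": [0,0,0],"dp": [-35,0.7,0],"jaw": 0},
  {"rot": [0,0,0],"dp": [-35,0.7,0],"jaw": 0},
  {"rot": [0,0,0],"dp": [-35,0.7,0],"jaw": 0},
  {"rot": [0,0,0],"dp": [-35,0.7,0],"jaw": 0},
  {"rot": [0,0,0],"dp": [-35,0.7,0],"jaw": 0},
  {"rot": [0,0,0],"dp": [-34.7,0.5,0],"jaw": 0},
  {"rot": [0,0,0],"dp": [0,0,0],"jaw": 0},
  {"rot": [0,0,0],"dp": [0,0,0],"jaw": 0},
  {"rot": [0,0,0],"dp": [0,0,0],"jaw": 0},
])

```text
t: 43.45
tcp_pos: [0.5496, -0.2982, 0.1614]
ee_rot: [-0.0, 0.669, 0.743, 0.0]
wrist_force: [-0.1, 0.0, -0.2]
opening: 0.0436
finger_force: 0.0
```

Request:
send_rows([
  {"rot": [0,0,0],"dp": [0,0,20],"jaw": 0},
  {"rot": [0,0,0],"dp": [0,0,20],"jaw": 0},
  {"rot": [0,0,0],"dp": [0,0,18],"jaw": 0},
  {"rot": [0,0,0],"dp": [0,0,10],"jaw": 0},
  {"rot": [0,0,0],"dp": [0,0,0],"jaw": 0},
  {"rot": [0,0,0],"dp": [0,0,0],"jaw": 0},
  {"rot": [0,0,0],"dp": [0,0,0],"jaw": -1},
  {"rot": [0,0,0],"dp": [0,0,0],"jaw": -1},
  {"rot": [0,0,0],"dp": [0,0,0],"jaw": -1},
  {"rot": [0,0,0],"dp": [0,0,0],"jaw": -1},
  {"rot": [0,0,0],"dp": [0,0,0],"jaw": -1},
  {"rot": [0,0,0],"dp": [0,0,0],"jaw": -1},
])

```text
t: 44.65
tcp_pos: [0.5498, -0.2998, 0.0935]
ee_rot: [0.0, 0.669, 0.743, 0.0]
wrist_force: [1.2, 0.0, 3.1]
opening: 0.0175
finger_force: 25.0
```

Request:
send_rows([
  {"rot": [0,0,0],"dp": [0,0,-10],"jaw": -1},
  {"rot": [0,0,0],"dp": [0,0,-20],"jaw": -1},
  {"rot": [0,0,0],"dp": [0,0,-20],"jaw": -1},
  {"rot": [0,0,0],"dp": [0,0,-20],"jaw": -1},
  {"rot": [0,0,0],"dp": [12,-0.6,0],"jaw": -1},
  {"rot": [0,0,0],"dp": [20,-0.6,0],"jaw": -1},
  {"rot": [0,0,0],"dp": [25,-0.6,0],"jaw": -1},
  {"rot": [0,0,0],"dp": [25,-0.6,0],"jaw": -1},
  {"rot": [0,0,0],"dp": [25,-0.6,0],"jaw": -1},
  {"rot": [0,0,0],"dp": [25,-0.6,0],"jaw": -1},
  {"rot": [0,0,0],"dp": [25,-0.6,0],"jaw": -1},
  {"rot": [0,0,0],"dp": [25,-0.6,0],"jaw": -1},
  {"rot": [0,0,0],"dp": [20,-0.6,0],"jaw": -1},
  {"rot": [0,0,0],"dp": [12,-0.2,0],"jaw": -1},
  {"rot": [0,0,0],"dp": [0,0,0],"jaw": -1},
  {"rot": [0,0,0],"dp": [0,0,0],"jaw": -1},
])

```text
t: 46.25
tcp_pos: [0.5215, -0.0878, 0.163]
ee_rot: [0.0, 0.669, 0.743, -0.0]
wrist_force: [0.6, -0.8, -2.5]
opening: 0.0175
finger_force: 25.0
```

Request:
send_rows([
  {"rot": [0,0,0],"dp": [0,0,20],"jaw": -1},
  {"rot": [0,0,0],"dp": [0,0,18],"jaw": -1},
  {"rot": [0,0,0],"dp": [0,0,15],"jaw": -1},
  {"rot": [0,0,0],"dp": [0,0,8],"jaw": -1},
  {"rot": [0,0,0],"dp": [0,0,4],"jaw": -1},
  {"rot": [0,0,0],"dp": [0,0,1.9],"jaw": -1},
  {"rot": [0,0,0],"dp": [0,0,0],"jaw": -1},
  {"rot": [0,0,0],"dp": [0,0,0],"jaw": -1},
])

```text
t: 47.05
tcp_pos: [0.5221, -0.0875, 0.0967]
ee_rot: [0.0, 0.67, 0.743, 0.0]
wrist_force: [0.1, 0.2, -2.4]
opening: 0.0177
finger_force: 25.0
```

Now I release, lift away and check.

Request:
send_rows([
  {"rot": [0,0,0],"dp": [0,0,0],"jaw": 0},
  {"rot": [0,0,0],"dp": [0,0,0],"jaw": 0},
  {"rot": [0,0,0],"dp": [0,0,0],"jaw": 0},
  {"rot": [0,0,0],"dp": [0,0,0],"jaw": 0},
  {"rot": [0,0,0],"dp": [0,0,-15],"jaw": 0},
  {"rot": [0,0,0],"dp": [0,0,-35],"jaw": 0},
  {"rot": [0,0,0],"dp": [0,0,-40],"jaw": 0},
  {"rot": [0,0,0],"dp": [0,0,-40],"jaw": 0},
  {"rot": [0,0,0],"dp": [-40,0,-20],"jaw": 0},
  {"rot": [0,0,0],"dp": [-40,0,0],"jaw": 0},
  {"rot": [0,0,0],"dp": [-40,0,0],"jaw": 0},
  {"rot": [0,0,0],"dp": [-40,0,0],"jaw": 0},
  {"rot": [0,0,0],"dp": [-40,0,0],"jaw": 0},
  {"rot": [0,0,0],"dp": [0,0,0],"jaw": 0},
  {"rot": [0,0,0],"dp": [0,0,0],"jaw": 0},
  {"rot": [0,0,0],"dp": [0,0,0],"jaw": 0},
  {"rot": [0,0,0],"dp": [0,0,0],"jaw": 0},
  {"rot": [0,0,0],"dp": [0,0,0],"jaw": 0},
])

```text
t: 48.85
tcp_pos: [0.5428, -0.2848, 0.2464]
ee_rot: [-0.0, 0.669, 0.744, 0.0]
wrist_force: [0.2, -0.2, 0.2]
opening: 0.044
finger_force: 0.0
```

```bash
python3 - <<'E'
from h import *
from workcell import arm
import pickle
pose(arm)
f0=pickle.load(open("F.pkl","rb"))["scene"]["img"]
g=arm.grab_frame("scene")["img"]
a,b=[cv2.resize(i[140:296,212:420],(400,300),interpolation=cv2.INTER_CUBIC) for i in (f0,g)]
d=cv2.absdiff(a,b)*2
cv2.imwrite("pics/s9.png",np.vstack([np.hstack([a,b]),np.hstack([d,d*0])]))
E
```

```text
t 48.85 tcp [ 0.5428 -0.2848  0.2464] yaw 6.06 tilt 0.04 open 0.044 ff 0.0 F [ 0.2 -0.2  0.2]
```

View pics/s9.png

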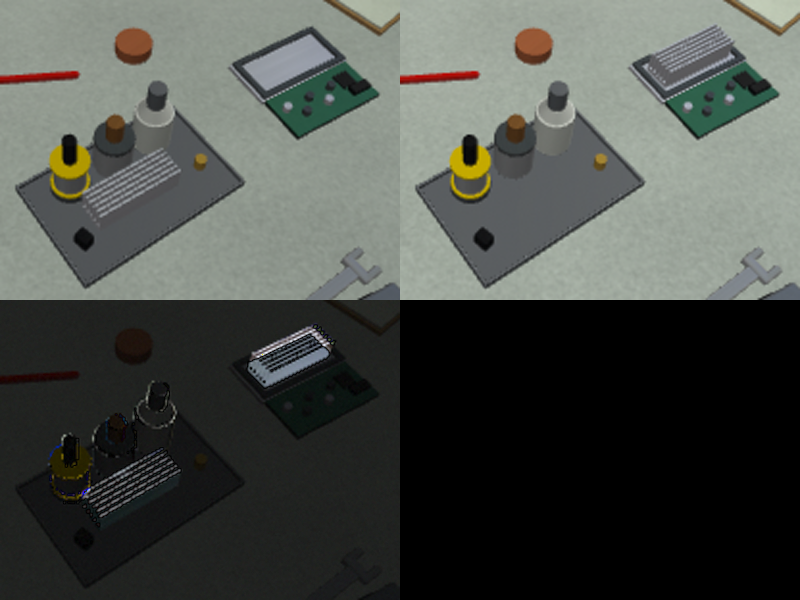

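The before and after views match to within about a pixel for the three things, and the spacer and relay have not moved. The sink is in its frame, so I hand in.

```bash
python3 -c "
from workcell import arm
print(arm.sign_off())"
```

```text
the job is handed in; nothing more can be done
None
```

The job is handed in: the heat sink is seated flat in the jig frame, the bottle, reel and pot are back where they stood (within about a pixel in the before/after views), and the spacer and relay are unmoved; the hand-in returned no verdict.

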